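# Fetch the shoe brush from behind the bottles

### The arm

A 7-joint arm with a two-finger parallel gripper is mounted at the origin on the work surface. World frame = base frame: x ahead of the robot, y to its left, z up, the work surface at z = 0. Lengths are in mm, angles in rad, forces in N, time in s.
With the tool pointing down it reaches from about 425 to 950 mm from the base axis. Payload 4.7 kg.
Tool frame: the origin (TCP) lies at the very end of the fingers, on their centre line; the grasp point (between the pads) lies 19 mm behind it; z points along the fingers, y is the line along which they close (so a half turn about z gives the same grasp; the last joint's range is limited). The gripper opens to 85 mm and grips with 20 to 120 N. Pads are 22 mm wide; open, the fingers measure 114 mm over their backs; the gripper's body (76 mm by 85 mm) begins 54 mm behind the grasp point. The pads swing forward as they close: fully open they stand 13 mm farther back than shut.
Start: joints at [-1.293, 0.469, -0.049, 1.532, 0.024, 1.141, -0.082], TCP at [203.815, 643.514, 203.935] pointing down, gripper open.
Joint ranges: [-2.59, 2.59], [-0.33, 1.99], [-1.39, 1.29], [0.1, 2.45], [-1.04, 4.18], [0.21, 1.99], [-2.66, 2.66]. Speed limits (rad/s): [2.57, 2.57, 3.14, 3.14, 3.14, 3.14, 3.14].

### API

Orientations are given as a unit quaternion [x, y, z, w].
In Python, from cell import env gives the robot as it stands. The module is installed in compiled form; this text tells all that it offers. Calls block until the motion is done:
- env.movep(position, orientation): joint-space move of the TCP to a pose.
- env.servo_line(position, frame=None, v=150, stop_force=None): straight line of the TCP; frame=None keeps the orientation; v is the mean speed in mm/s. With stop_force (N) it stops when the force on the tool has changed by that much, and returns True; else False.
- env.move_joints(angles): joint-space move.
- env.open_gripper() and env.close(grip_force=None): open the fingers fully, or close them until they stop; grip_force is the grip in N (None keeps the last).
- env.wait(seconds).
- env.ik(position, orientation): joint angles nearest the present ones, or None.
- env.camera(name): name is "scene" or "side" or "wrist"; returns the picture (384x512x3 uint8, red, green, blue); there is no depth.
- env.camera_info(name): a dict with "fx", "fy", "cx", "cy" (pixels), "view" (4x4, takes a point from world to camera coordinates). Camera axes: x right, y up, looking along -z (the intrinsics and any distortion apply to the point x, -y, -z); pixel columns grow to the right and rows downward; lengths in mm; the calibration is good to about 2 mm. A picture is of the moment at which its call begins: read the wrist's pose just before it. camera_info takes no time and is no camera call; for the wrist camera it gives the pose at the moment of the call.
A pose or a line that the arm cannot do raises env.MotionError and nothing moves.
- env.finish_job(): hands the job in; it is judged then, once.
Trained networks look in the newest picture that a camera, given by its name, has taken for a name from the list of things; names that differ only in an ending like _2 or _b are one class to them, and where a whole thing is asked for, a point or a joint stands for the part that bears it (a point fixed in the world has none). Each returns a list of dicts, best first, with "score" (0 to 1); they miss things now and then, are a little off and sometimes report something else, mostly with a low value. They report only what shows in the picture. A call takes as long as a camera call. They do not tell look-alikes from the thing itself.
- env.boxes_of(camera, target): "centre" ([x, y, z] in mm, in world coordinates, good to about 4 mm: the middle of the surface that is visible of it).
Readings, each from a call of its own:
- env.current_time_s(): time.
- env.current_joint_positions(): joint angles.
- env.current_joint_vel(): joint speeds.
- env.current_effort(): joint torques, N m.
- env.current_tool_pos(): TCP position.
- env.current_orientation(): TCP orientation.
- env.current_force(): force on the tool from outside, world axes, zero at the start.
- env.current_wrist_torque(): the same for the moment, N m.
- env.current_gripper_width(): finger opening in mm.
- env.current_grip_force(): force on a finger pad.
Only numpy, scipy, OpenCV 4.12 (cv2) and the standard library are available. Lean on these libraries where they do the work, as an engineer would, in place of code of your own. Each camera call takes 0.05 s, during which the arm holds its last target. There are 200 camera calls.

### The job

The three bottles on the shoe-care rack stand in the way of the shoe brush: first move all three onto the grey side mat, standing upright and wholly on it. Then lay the brush, bristles down, in the middle of the green tray, lengthwise, and only after that put the bottles back on the rack, each upright in the middle of the pad of its own colour. Do not knock any bottle over, and leave the polish tin where it is.

Things in the scene. Friction and masses are not known exactly. Their poses are not given: they have to be found in the camera images.
- bottle_red: Shoe-care bottle: white round body 48 mm in diameter, 77 mm high, with a red label band; red cap 38 mm in diameter; 100 mm high in all, about 0.16 kg, free. Origin: centre of its underside; z up along the bottle. At the start it stands on one of the three coloured pads, not always that of its own colour.
- bottle_blue: Shoe-care bottle: white round body 48 mm in diameter, 77 mm high, with a blue label band; blue cap 38 mm in diameter; 100 mm high in all, about 0.16 kg, free. Origin: centre of its underside; z up along the bottle. At the start it stands on one of the three coloured pads, not always that of its own colour.
- bottle_yellow: Shoe-care bottle: white round body 48 mm in diameter, 77 mm high, with a yellow label band; yellow cap 38 mm in diameter; 100 mm high in all, about 0.16 kg, free. Origin: centre of its underside; z up along the bottle. At the start it stands on one of the three coloured pads, not always that of its own colour.
- brush: Shoe brush: round-ended dark wood block 140 mm (x) by 42 mm (y), 18 to 40 mm above its underside, over pale rigid bristles (120 x 36 x 18 mm); about 0.12 kg, free. Origin: centre of its underside; x along its length, z up. Starts bristles down on the rack's board (8 mm above the table), along the row, 5 to 15 mm behind the bottles; 40 mm free to the 18 mm high rim behind it.
- pad_red: Red pad, 60 mm (x) by 76 mm (y), 2 mm thick, fixed on the front part of the wooden rack's 8 mm thick board. The three pads lie in a row, 86 mm apart along y, in changing order. Origin: centre of its underside (8 mm above the table); x points to the rack's back, y along the row. At the start a bottle hides its middle; its coloured sides show.
- pad_blue: Blue pad, 60 mm (x) by 76 mm (y), 2 mm thick, fixed on the front part of the wooden rack's 8 mm thick board. The three pads lie in a row, 86 mm apart along y, in changing order. Origin: centre of its underside (8 mm above the table); x points to the rack's back, y along the row. At the start a bottle hides its middle; its coloured sides show.
- pad_yellow: Yellow pad, 60 mm (x) by 76 mm (y), 2 mm thick, fixed on the front part of the wooden rack's 8 mm thick board. The three pads lie in a row, 86 mm apart along y, in changing order. Origin: centre of its underside (8 mm above the table); x points to the rack's back, y along the row. At the start a bottle hides its middle; its coloured sides show.
- mat: Grey rectangular side mat, 240 mm (x) by 120 mm (y), 4 mm thick, fixed, empty at the start, to the left or right of the rack (it swaps sides with the tray). Origin: centre of its underside, on the table; x along its length.
- tray: Green shallow open tray, 190 mm (x) by 110 mm (y) outside, walls 5 mm thick, 12 mm high, floor 5 mm thick; fixed, empty at the start, on the other side of the rack from the mat. Origin: centre of its underside, on the table; x along its length.
- tin: Bystander: round shoe-polish tin, steel with black lid and brass disc, 69 mm in diameter, 25 mm high, lying on the table between the robot and the rack; loose. Origin: centre of its underside. Not to be moved.
Mind the look-alikes: they are no part of the job. Leave any orange or turquoise look-alike of the bottle_red alone.

How it is judged:
By the outcome, as a careful person would: the job done as asked, in the order asked, and still so for the second after the job is handed in, with the robot touching nothing.
It also fails if it takes over 138 s, if anything falls off the work surface, if the arm or the gripper's body presses on something with over 40 N, if the wrist force passes 120 N, or if a joint passes its speed limit or range.

## Working session

There is one attempt and no reset: what is moved stays moved. The work goes in short steps, each a Python script; the robot and the scene stay as the last script left them, time stands still between calls to the robot, and variables do not carry over. Pictures are saved under pics/ and viewed, at most 14 in all, crops included, and the job is handed in when it is done.

```bash
mkdir -p pics
python3 - <<'E'
from cell import env
import cv2,numpy as np
for c in ["scene","side"]:
    im=env.camera(c); cv2.imwrite(f"pics/{c}0.png",im[:,:,::-1])
    i=env.camera_info(c); print(c,{k:(np.round(v,3).tolist()) if k=="view" else v for k,v in i.items()})
    for t in ["bottle_red","bottle_blue","bottle_yellow","brush","pad_red","pad_blue","pad_yellow","mat","tray","tin"]:
        print(t,[(np.round(b["centre"]).tolist(),round(b["score"],2)) for b in env.boxes_of(c,t)][:4])
print(env.current_orientation(),env.current_time_s())
E
```

```text
scene {'fx': 401.1458794948761, 'fy': 401.1458794948761, 'cx': 247.60125173690128, 'cy': 192.67976596328637, 'view': [[0.682, 0.731, 0.021, -355.983], [-0.544, 0.488, 0.683, 260.582], [0.489, -0.477, 0.73, -1366.75], [0.0, 0.0, 0.0, 1.0]]}
bottle_red [([608.0, 89.0, 76.0], 0.82), ([664.0, 246.0, 67.0], 0.76), ([464.0, 164.0, 64.0], 0.69)]
bottle_blue [([598.0, 8.0, 85.0], 0.97)]
bottle_yellow [([594.0, -76.0, 82.0], 0.81)]
brush [([652.0, 7.0, 49.0], 0.94)]
pad_red [([588.0, -88.0, 10.0], 0.49)]
pad_blue [([594.0, 86.0, 9.0], 0.58)]
pad_yellow [([496.0, 303.0, 6.0], 0.62)]
mat [([508.0, -324.0, 4.0], 0.8)]
tray [([494.0, 303.0, 5.0], 0.73), ([590.0, -78.0, 82.0], 0.56)]
tin [([411.0, 40.0, 27.0], 0.75)]
side {'fx': 425.8211220635633, 'fy': 425.8211220635633, 'cx': 250.8605094935341, 'cy': 184.24860565046527, 'view': [[0.87, -0.492, -0.005, -450.143], [0.371, 0.65, 0.664, -221.732], [-0.323, -0.579, 0.748, -746.133], [0.0, 0.0, 0.0, 1.0]]}
bottle_red [([588.0, 93.0, 81.0], 0.88), ([647.0, 250.0, 62.0], 0.83), ([450.0, 161.0, 63.0], 0.57), ([567.0, -76.0, 77.0], 0.43)]
bottle_blue [([580.0, 9.0, 81.0], 0.65), ([569.0, 2.0, 12.0], 0.4)]
bottle_yellow [([565.0, -76.0, 77.0], 0.75)]
brush [([644.0, 9.0, 49.0], 0.75)]
pad_red [([561.0, -88.0, 5.0], 0.89)]
pad_blue [([577.0, 90.0, 10.0], 0.74), ([587.0, 92.0, 81.0], 0.37)]
pad_yellow [([569.0, 5.0, 10.0], 0.5)]
mat [([490.0, -325.0, 2.0], 0.96)]
tray [([492.0, 309.0, 3.0], 0.8)]
tin [([398.0, 36.0, 20.0], 0.75), ([567.0, 8.0, 10.0], 0.29)]
[ 1.52800724e-01  9.88257020e-01  2.06196594e-05 -2.96384421e-06] 1.1
```

View pics/scene0.png

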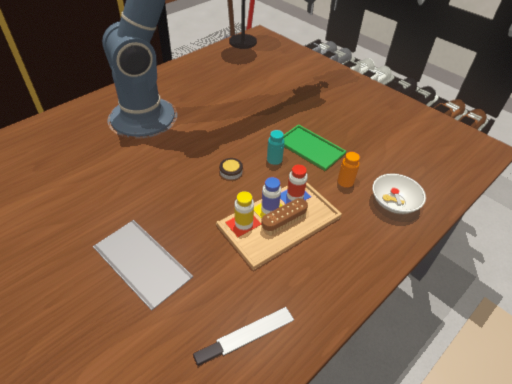

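View pics/side0.png

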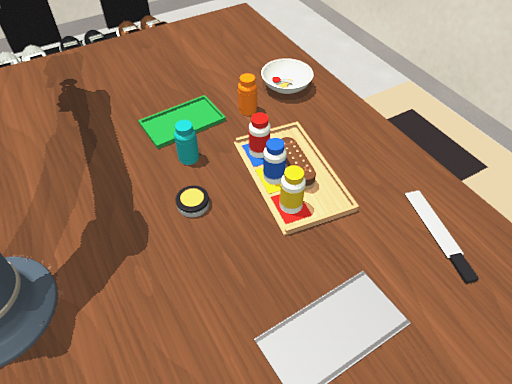

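Scene picture: candidates for "bottle_red" are the red-cap bottle at (298,183), the turquoise look-alike at (276,147) and the orange one at (348,170). I choose the red cap with white body. Blue is at (272,195) on the yellow pad, yellow at (244,212) on the red pad, and red stands on the blue pad. The brush is at (285,216), mat at (142,262), tray at (312,146) and tin at (231,168). The side view agrees: red (260,133), blue (275,160), yellow (293,190). Next I take close wrist views from above.

```bash
cat > h.py <<'E'
from cell import env
import cv2,numpy as np
def q(psi): return [np.cos(psi/2),np.sin(psi/2),0,0]   # tool down; tool y points along psi-90deg
def gq(ang,pos):
    """tool down, closing line along angle ang; half turn chosen by smallest joint motion of j7"""
    best=None
    for k in (0,1):
        o=q(ang+np.pi/2+k*np.pi); j=env.ik(pos,o)
        if j is not None and (best is None or abs(j[6])<best[0]): best=(abs(j[6]),o)
    return best[1]
def snap(cam,name):
    i=env.camera_info(cam); im=env.camera(cam)
    cv2.imwrite(f"pics/{name}.png",im[:,:,::-1]); np.savez(f"pics/{name}.npz",im=im,**i); return im,i
def toworld(px,i,z):
    px=np.asarray(px,float).reshape(-1,2); V=np.asarray(i["view"]); R=V[:3,:3]; c=-R.T@V[:3,3]
    d=np.c_[(px[:,0]-i["cx"])/i["fx"],-(px[:,1]-i["cy"])/i["fy"],-np.ones(len(px))]@R
    return c+d*((z-c[2])/d[:,2])[:,None]
def blob(im,lo,hi,near=None):
    """largest connected HSV blob -> contour"""
    hsv=cv2.cvtColor(im,cv2.COLOR_RGB2HSV); m=cv2.inRange(hsv,np.array(lo),np.array(hi))
    m=cv2.morphologyEx(m,cv2.MORPH_OPEN,np.ones((3,3)))
    cs,_=cv2.findContours(m,cv2.RETR_EXTERNAL,cv2.CHAIN_APPROX_NONE)
    return sorted(cs,key=cv2.contourArea,reverse=True)
def rect(c,i,z):
    (x,y),(w,h),a=cv2.minAreaRect(toworld(c[:,0],i,z)[:,:2].astype(np.float32))
    a=np.radians(a)
    if w<h: w,h,a=h,w,a+np.pi/2
    return np.array([x,y]),(w,h),(a+np.pi/2)%np.pi-np.pi/2   # centre,size,angle of long side
E
python3 - <<'E'
from h import *
for n,p in [("wtray",[494,306,400]),("wrack",[560,8,400]),("wmat",[498,-325,400])]:
    env.movep(p,gq(-0.1,p)); env.wait(0.2); im,i=snap("wrist",n)
    V=np.asarray(i["view"]); print(n,env.current_joint_positions().round(2) if hasattr(env.current_joint_positions(),'round') else env.current_joint_positions(),(-V[:3,:3].T@V[:3,3]).round(1),V[2,:3].round(3),i["fx"],env.current_time_s())
a=[cv2.imread(f"pics/{n}.png") for n in("wtray","wrack","wmat")]
cv2.imwrite("pics/w3.png",cv2.resize(np.vstack([np.hstack(a[:2]),np.hstack([a[2],a[2]*0])]),(800,600)))
E
```

```text
wtray [-0.93  0.21  0.38  1.48 -0.08  1.47 -0.65] [500.  384.2 569.4] [0.03  0.309 0.951] 314.06399893625934 3.125
wrack [-0.58  0.18  0.59  1.53 -0.1   1.46 -0.08] [566.5  86.9 569.8] [0.029 0.308 0.951] 314.06399893625934 4.5417
wmat [-0.13  0.29  0.85  1.47 -0.21  1.49  0.62] [ 505.3 -246.6  569.9] [0.029 0.308 0.951] 314.06399893625934 6.0667
```

View pics/w3.png

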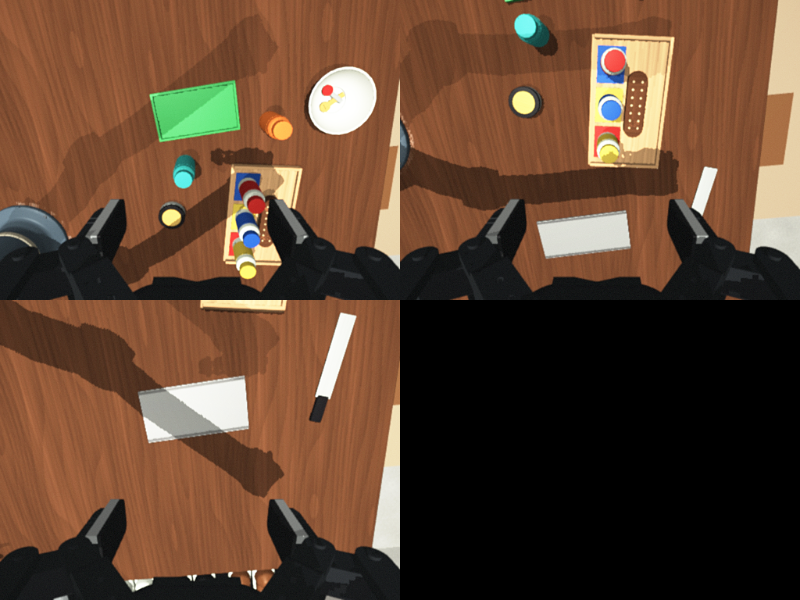

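Wrist views in the 800x600 mosaic: tray at (196,110), mat at (193,408). On the rack the bottles are red (614,62), blue (611,107) and yellow (608,150). The pads, from +y to -y, are blue, yellow, red, and the brush is at (635,103). Now the positions from my own code.

```bash
cat > m.py <<'E'
from h import *
def load(n):
    d=np.load(f"pics/{n}.npz"); return d["im"],{k:d[k] for k in d if k!="im"}
COL={"red":[((0,170,60),(6,255,255)),((174,170,60),(180,255,255))],"blue":[((108,150,50),(125,255,255))],"yellow":[((24,150,80),(32,255,255))]}
def cmask(im,c):
    hsv=cv2.cvtColor(im,cv2.COLOR_RGB2HSV); m=sum(cv2.inRange(hsv,np.array(l),np.array(h)) for l,h in COL[c])
    return cv2.morphologyEx(m.astype(np.uint8),cv2.MORPH_OPEN,np.ones((2,2)))
def comps(im,c,i,z,box):
    cs,_=cv2.findContours(cmask(im,c),cv2.RETR_EXTERNAL,cv2.CHAIN_APPROX_NONE); out=[]
    for k in cs:
        if cv2.contourArea(k)<15: continue
        w=toworld(k[:,0].mean(0),i,z)[0]
        if box[0]<w[0]<box[1] and box[2]<w[1]<box[3]: out.append((cv2.contourArea(k),k))
    return sorted(out,key=lambda t:-t[0])
E
python3 - <<'E'
from m import *
im,i=load("wtray"); c=blob(im,(55,100,50),(72,255,255))[0]
for z in(12,5): print("tray",z,rect(c,i,z))
for n in("wmat","wrack"):
    im,i=load(n); cs=blob(im,(0,0,90),(180,45,255))
    for c in cs[:4]: print("mat",n,rect(c,i,4))
im,i=load("wrack"); box=(450,750,-160,180)
for c in COL:
    for a,k in comps(im,c,i,60,box)[:3]:
        (u,v),r=cv2.minEnclosingCircle(k); print(c,a,(round(u),round(v),round(r)),"cap@110",toworld((u,v),i,110)[0][:2].round(1),"pad",rect(k,i,10))
for cam in("scene","side"):
    im=cv2.imread(f"pics/{cam}0.png")[:,:,::-1]; i=env.camera_info(cam)
    for c in COL:
        for a,k in comps(im,c,i,100,(480,720,-160,180))[:3]:
            m=cv2.moments(k); u,v=m["m10"]/m["m00"],m["m01"]/m["m00"]; print(cam,c,a,(round(u),round(v)),toworld((u,v),i,100)[0][:2].round(1))
im,i=load("wrack"); 
for c in blob(im,(0,90,20),(15,255,110))[:6]: print("dark",rect(c,i,48),toworld(c[:,0].mean(0),i,48)[0].round())
E
```

```text
tray 12 (array([490.23666382, 301.76449585]), (190.22628784179688, 110.4489974975586), np.float64(0.06053829546465184))
tray 5 (array([490.11352539, 300.72967529]), (192.61520385742188, 111.8360366821289), np.float64(0.06053842030032808))
mat wmat (array([ 492.95278931, -325.46038818]), (240.20738220214844, 120.60037994384766), np.float64(0.04643267549753305))
mat wmat (array([ 971.5244751, -672.3338623]), (330.30487060546875, 71.47271728515625), np.float64(-1.4185356674631482))
mat wmat (array([ 804.84625244, -243.1018219 ]), (169.42428588867188, 36.08831787109375), np.float64(1.3155187541892421))
mat wmat (array([ 723.96160889, -640.85552979]), (157.8372344970703, 35.42477035522461), np.float64(-1.1762930533261846))
mat wrack (array([ 492.90066528, -325.03222656]), (239.6564483642578, 121.42037200927734), np.float64(0.045611327489028186))
mat wrack (array([1012.22680664, -410.49151611]), (195.01763916015625, 133.30650329589844), np.float64(-1.4181417859379257))
mat wrack (array([ 809.88494873, -223.61489868]), (132.262939453125, 35.588050842285156), np.float64(1.3161922676289235))

[... 2163 characters left out ...]
0348201276967)) [ 418. -136.   48.]
dark (array([477.04937744, 159.00970459]), (77.33396911621094, 45.984962463378906), np.float64(1.425159897845314)) [483. 155.  48.]
dark (array([242.92655945, 153.83898926]), (112.2580337524414, 16.373767852783203), np.float64(1.5645273787469045)) [242. 156.  48.]
dark (array([536.85174561, 147.68663025]), (49.25700759887695, 48.08007049560547), np.float64(-0.03805204460337919)) [535. 153.  48.]
dark (array([303.33575439, 157.99487305]), (95.60980987548828, 13.901756286621094), np.float64(-1.5627909046095647)) [303. 160.  48.]
dark (array([394.56933594, 139.52166748]), (72.83457946777344, 18.50743865966797), np.float64(1.5673740316360902)) [395. 139.  48.]
```

Run:
```python
import cv2
im=cv2.imread("pics/wrack.png"); cv2.imwrite("pics/crop.png",cv2.resize(im[20:120,220:360],(784,560),interpolation=cv2.INTER_CUBIC))
```

```text
(no output)
```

View pics/crop.png

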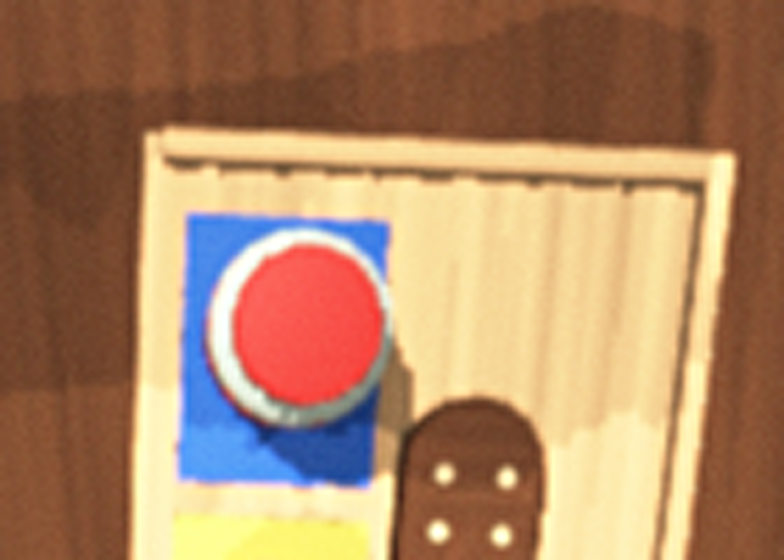

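The crop confirms it: red cap (308,325), white body, on the blue pad. Shadows bias the caps and pads in this view, so I take one closer, centred view of the rack.

Run:
```python
from m import *
p=[585,70,330]; env.movep(p,gq(-0.1,p)); env.wait(0.2); im,i=snap("wrist","wrack2")
hsv=cv2.cvtColor(im,cv2.COLOR_RGB2HSV)
COL["red"]=[((0,170,30),(8,255,255)),((172,170,30),(180,255,255))];COL["blue"]=[((106,130,30),(128,255,255))];COL["yellow"]=[((23,165,50),(34,255,255))]
for c in COL:
    for a,k in comps(im,c,i,60,(450,750,-160,180))[:4]:
        (u,v),r=cv2.minEnclosingCircle(k); print(c,a,(round(u),round(v),round(r)),"cap@110",toworld((u,v),i,110)[0][:2].round(1),"pad",[np.round(t,2) for t in rect(k,i,10)])
cv2.imwrite("pics/wr2.png",cv2.resize(im[40:290,150:420,::-1],None,fx=2.2,fy=2.2,interpolation=cv2.INTER_CUBIC)); print(env.current_time_s())
```

```text
red 360.5 (255, 227, 26) cap@110 [580.2 -25.2] pad [array([577.32, -69.29]), array([73.94, 59.23]), np.float64(1.45)]
red 282.5 (262, 128, 15) cap@110 [601.2 104.6] pad [array([606.11,  95.82]), array([44.41, 37.29]), np.float64(-0.88)]
blue 562.0 (258, 195, 14) cap@110 [588.8  20.2] pad [array([588.13, -11.53]), array([46.46, 44.41]), np.float64(1.47)]
blue 333.0 (261, 108, 20) cap@110 [601.7 128.2] pad [array([603.6, 124.4]), array([57.62, 26.09]), np.float64(-0.1)]
blue 207.0 (258, 135, 22) cap@110 [596.2  97.2] pad [array([598.4 ,  84.35]), array([57.06, 41.12]), np.float64(-0.13)]
blue 127.0 (257, 177, 14) cap@110 [589.2  44.4] pad [array([588.73,  26.62]), array([45.41, 19.73]), np.float64(-0.03)]
yellow 518.0 (256, 254, 13) cap@110 [577.5 -65. ] pad [array([ 574.16, -119.77]), array([50.79, 43.82]), np.float64(1.47)]
yellow 228.0 (256, 232, 14) cap@110 [579.8 -31.2] pad [array([576.76, -68.06]), array([46.88, 26.41]), np.float64(-0.02)]
7.8333
```

View pics/wr2.png

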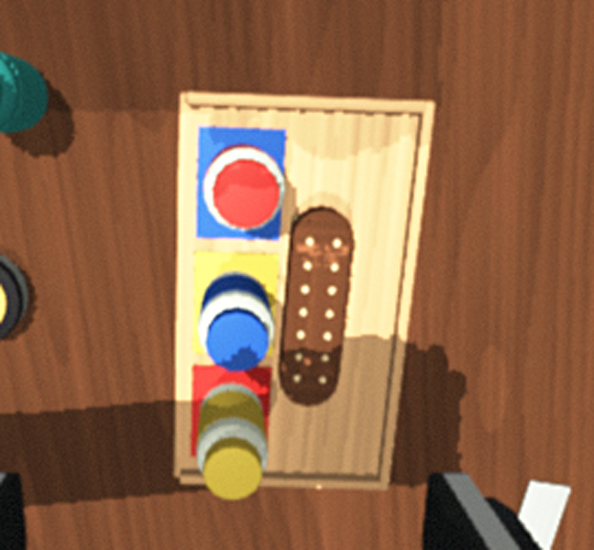

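The view shows red cap (245,190), blue cap (236,338), yellow cap (232,470) and the brush (316,305). The turquoise look-alike is at (20,92), well clear. I start with the yellow bottle: grip across the row and place it at the near end of the mat.

```bash
cat > act.py <<'E'
from m import *
MAT=np.array([492.9,-325.2]); MA=0.046; RA=-0.125; TOP=240
def matpos(s): return MAT+s*np.array([np.cos(MA),np.sin(MA)])
def pick(xy,ang,z,force=40):
    p=[*xy,TOP]; o=gq(ang,p); env.open_gripper(); env.movep(p,o)
    env.servo_line([*xy,z+25],v=250); env.servo_line([*xy,z],v=70); env.close(force)
    w=env.current_gripper_width(); env.servo_line([*xy,z+30],v=100); env.servo_line([*xy,TOP],v=250)
    print("pick w",round(w,1),round(env.current_gripper_width(),1),"grip",round(float(env.current_grip_force()),1),"t",env.current_time_s())
def place(xy,ang,z):
    p=[*xy,TOP]; o=gq(ang,p); env.movep(p,o)
    env.servo_line([*xy,z+25],v=250); hit=env.servo_line([*xy,z],v=40,stop_force=8); env.wait(0.2)
    env.open_gripper(); env.wait(0.2); env.servo_line([*xy,z+40],v=100); env.servo_line([*xy,TOP],v=250)
    print("place hit",hit,"t",env.current_time_s())
E
python3 - <<'E'
from act import *
ok=[env.ik([*matpos(s),z],gq(MA+np.pi/2,[*matpos(s),z])) is not None for s in(-83,0,83) for z in(48,240)]; print(ok)
pick([577.8,-67.5],RA,54); snap("side","g1"); print(env.current_tool_pos())
place(matpos(-83),MA+np.pi/2,48.5); im,_=snap("side","g2")
a=[cv2.imread(f"pics/g{k}.png") for k in(1,2)]; cv2.imwrite("pics/g.png",cv2.resize(np.hstack(a),(800,300)))
E
```

```text
[True, True, True, True, True, True]
pick w 45.0 44.9 grip 41.3 t 11.75
[576.37823026 -66.9117237  237.83402999]
place hit True t 16.625
```

View pics/g.png

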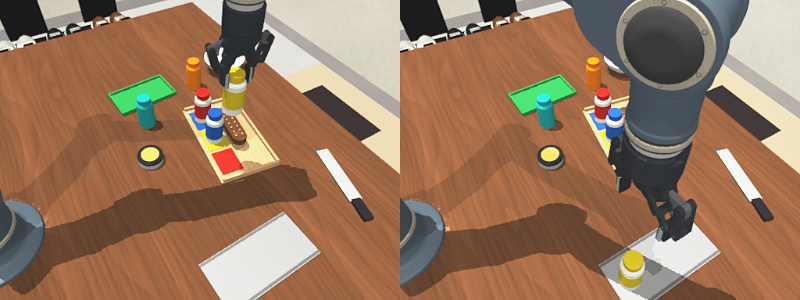

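Left frame: the yellow bottle is held at (234,90). Right frame: it stands on the mat at (631,268). The grip width of 45 against the expected 48, and the TCP lag, deserve a check before the next bottle.

Run:
```python
from act import *
print("target",matpos(-83).round(1),"tcp",env.current_tool_pos())
p=[450,-240,330]; env.movep(p,gq(MA,p)); print(env.current_tool_pos()); env.wait(0.4); print(env.current_tool_pos(),env.current_time_s())
im,i=snap("wrist","wm1")
COL["yellow"]=[((23,165,50),(34,255,255))]
for a,k in comps(im,"yellow",i,60,(300,650,-450,-200))[:4]:
    (u,v),r=cv2.minEnclosingCircle(k); print(a,(u,v,r),toworld((u,v),i,104)[0].round(1))
cv2.imwrite("pics/wm1c.png",cv2.resize(im[100:350,100:400,::-1],None,fx=2,fy=2))
```

```text
target [ 410. -329.] tcp [ 409.21000976 -327.8055221   238.15175185]
[ 449.33283468 -240.09472302  328.93423928]
[ 449.87957183 -240.1068324   329.80863689] 18.1083
161.0 (227.0, 201.0, 13.601571083068848) [ 418.8 -299.5  104. ]
142.5 (223.0, 220.5, 13.647443771362305) [ 414.  -327.7  104. ]
15.0 (218.65151977539062, 226.56060791015625, 3.694395065307617) [ 408.2 -337.   104. ]
```

View pics/wm1c.png

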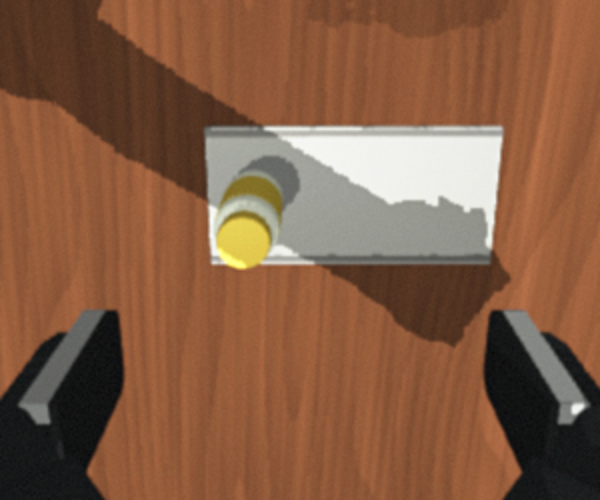

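The yellow bottle stands upright well inside the mat, at crop (244,240), about (413,-328). Moves need about 0.3 s to settle, so I add that. Next the blue and red bottles.

```bash
sed -i 's/env.servo_line(\[\*xy,z\],v=70); env.close/env.servo_line([*xy,z],v=70); env.wait(0.35); env.close/; s/env.servo_line(\[\*xy,z+25\],v=250); hit/env.servo_line([*xy,z+25],v=250); env.wait(0.35); hit/' act.py
python3 - <<'E'
from act import *
pick([589.2,19],RA,54); place(matpos(0),MA+np.pi/2,48.5)
pick([601.5,103.8],RA,54); place(matpos(83),MA+np.pi/2,48.5)
p=[490,-235,330]; env.movep(p,gq(MA,p)); env.wait(0.4); im,i=snap("wrist","wm2"); im2=im
p=[585,70,330]; env.movep(p,gq(RA,p)); env.wait(0.4); im,i=snap("wrist","wrack3")
cv2.imwrite("pics/wm2c.png",cv2.resize(np.hstack([im2,im])[60:340,:,::-1],(800,219))); print(env.current_time_s())
COL["red"]=[((0,170,30),(8,255,255)),((172,170,30),(180,255,255))];COL["blue"]=[((106,130,30),(128,255,255))];COL["yellow"]=[((23,140,50),(34,255,255))]
for c in COL:
    for a,k in comps(im,c,i,10,(450,750,-160,180))[:3]: print(c,a,[np.round(t,2) for t in rect(k,i,10)])
E
```

```text
pick w 45.3 44.8 grip 41.3 t 22.8917
place hit True t 28.2167
pick w 44.8 44.7 grip 41.2 t 33.4
place hit True t 38.9417
42.1333
red 1350.0 [array([576.81, -70.01]), array([74.43, 58.89]), np.float64(1.43)]
blue 1763.0 [array([600.98, 100.13]), array([73.79, 56.93]), np.float64(1.43)]
yellow 69.5 [array([605.12, -16.2 ]), array([18.07, 15.54]), np.float64(-0.13)]
```

View pics/wm2c.png

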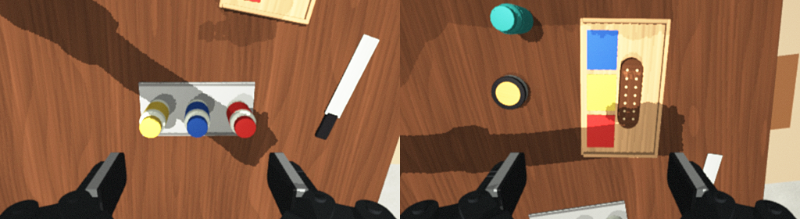

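All three bottles stand on the mat: yellow (150,125), blue (197,122) and red (241,120) in the left frame. The rack view at right shows clear pads (blue, yellow, red from the top) and the brush at (630,92). The red and blue pad centres lie 171.8 mm apart, against 172 nominal. Now the brush pose by segmentation.

Run:
```python
from act import *
for n in("wrack2","wrack3"):
    im,i=load(n)
    # restrict to the board region behind the pads
    RAr=-0.1413; c0=np.array([588.9,15.1]); ex=np.array([np.cos(RAr),np.sin(RAr)]); ey=np.array([-ex[1],ex[0]])
    v,u=np.mgrid[0:384,0:512]; w=toworld(np.c_[u.ravel(),v.ravel()],i,48)[:,:2]-c0
    a,b=w@ex,w@ey; reg=((a>26)&(a<105)&(b>-95)&(b<95)).reshape(384,512)
    hsv=cv2.cvtColor(im,cv2.COLOR_RGB2HSV)
    m=((hsv[...,0]<14)&(hsv[...,1]>110)&(hsv[...,2]<150)&reg).astype(np.uint8)*255
    m=cv2.morphologyEx(m,cv2.MORPH_CLOSE,np.ones((7,7)))
    c=max(cv2.findContours(m,cv2.RETR_EXTERNAL,cv2.CHAIN_APPROX_NONE)[0],key=cv2.contourArea)
    print(n,rect(c,i,48))
    o=im[...,::-1].copy(); cv2.drawContours(o,[c],-1,(255,0,255),1); cv2.imwrite(f"pics/{n}b.png",o)
im,i=load("wm2"); COL["red"]=[((0,170,30),(8,255,255)),((172,170,30),(180,255,255))];COL["blue"]=[((106,130,30),(128,255,255))];COL["yellow"]=[((23,165,50),(34,255,255))]
for c in COL:
    for a,k in comps(im,c,i,60,(300,650,-450,-200))[:2]:
        (u,v),r=cv2.minEnclosingCircle(k); print(c,a,round(r,1),toworld((u,v),i,104)[0].round(1))
a=[cv2.imread(f"pics/{n}b.png")[60:260,200:400] for n in("wrack2","wrack3")]; cv2.imwrite("pics/br.png",cv2.resize(np.hstack(a),(800,400)))
print([matpos(s).round(1) for s in(-83,0,83)])
```

```text
wrack2 (array([640.92181396,  16.82103729]), (138.7952117919922, 42.79424285888672), np.float64(1.4149896851164647))
wrack3 (array([641.54833984,  16.88904572]), (137.1708984375, 42.00790023803711), np.float64(1.4120592758109964))
red 575.0 14.4 [ 578.7 -321.4  104. ]
red 207.0 14.2 [ 563.2 -294.8  104. ]
blue 526.5 13.7 [ 495.3 -323.6  104. ]
blue 185.0 14.1 [ 493.7 -296.5  104. ]
yellow 193.5 13.9 [ 425.7 -300.2  104. ]
yellow 40.0 7.9 [ 422.2 -315.4  104. ]
[array([ 410., -329.]), array([ 492.9, -325.2]), array([ 575.8, -321.4])]
```

View pics/br.png

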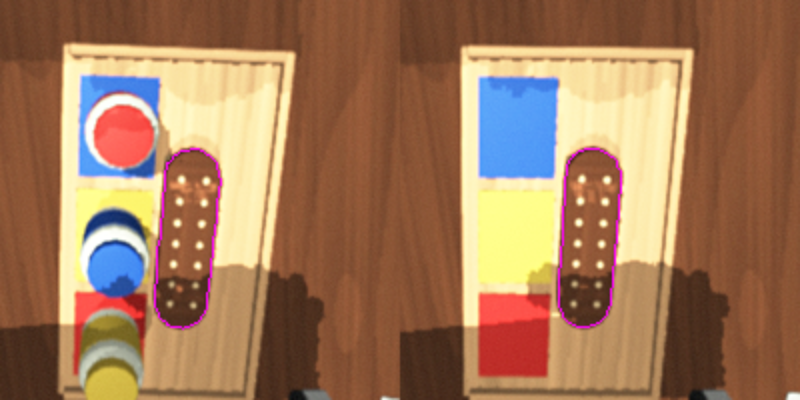

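The magenta outline follows the brush in both frames; the estimates agree within 1 mm: (641.2, 16.9), angle 1.4135. I pick it across its width and lay it along the tray.

Run:
```python
from act import *
BA=1.4135
pick([641.2,16.9],BA-np.pi/2,15,50)
place([490.2,301.8],0.0605+np.pi/2,12.5)
p=[488,385,330]; env.movep(p,gq(0.06,p)); env.wait(0.4); im,i=snap("wrist","wt2"); print(env.current_time_s())
v,u=np.mgrid[0:384,0:512]; w=toworld(np.c_[u.ravel(),v.ravel()],i,45)[:,:2]-[490.2,301.8]
reg=((abs(w[:,0])<88)&(abs(w[:,1])<48)).reshape(384,512)
hsv=cv2.cvtColor(im,cv2.COLOR_RGB2HSV); m=((hsv[...,0]<20)&(hsv[...,2]<170)&reg).astype(np.uint8)*255
m=cv2.morphologyEx(m,cv2.MORPH_CLOSE,np.ones((7,7)))
c=max(cv2.findContours(m,cv2.RETR_EXTERNAL,cv2.CHAIN_APPROX_NONE)[0],key=cv2.contourArea); print("brush",rect(c,i,45))
t=blob(im,(45,80,30),(80,255,255))[0]; print("tray",rect(t,i,12))
o=im[...,::-1].copy(); cv2.drawContours(o,[c],-1,(255,0,255),1); cv2.imwrite("pics/wt2b.png",o[80:340,100:400])
```

```text
pick w 39.5 39.1 grip 50.6 t 46.575
place hit True t 52.1
53.9667
brush (array([487.32736206, 302.99139404]), (134.19032287597656, 45.511688232421875), np.float64(0.05879966323056118))
tray (array([489.9128418, 303.0274353]), (191.08335876464844, 111.67838287353516), np.float64(0.058894251222340266))
```

View pics/wt2b.png

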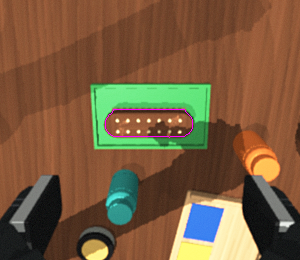

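The brush lies at crop (150,122), lengthwise in the middle of the tray to about 2 mm and parallel to 0.001 rad. Now the bottles go back, blue first, then a check.

Run:
```python
from act import *
RA=-0.1413
pick([495,-324.2],MA+np.pi/2,48); place([601.0,100.1],RA,54.5)
p=[590,165,330]; env.movep(p,gq(RA,p)); env.wait(0.4); im,i=snap("wrist","wb"); print(env.current_time_s())
COL["blue"]=[((106,130,30),(128,255,255))]
for a,k in comps(im,"blue",i,60,(500,700,20,200))[:3]:
    (u,v),r=cv2.minEnclosingCircle(k); print(a,(u,v),round(r,1),toworld((u,v),i,110)[0].round(1),[np.round(t,2) for t in rect(k,i,10)])
cv2.imwrite("pics/wbc.png",cv2.resize(im[130:270,180:350,::-1],None,fx=4,fy=4,interpolation=cv2.INTER_CUBIC))
```

```text
pick w 45.1 45.1 grip 41.3 t 60.1083
place hit True t 65.65
66.625
822.5 (264.5, 180.5) 25.5 [601.6 134.2 110. ] [array([601.87, 106.22]), array([61.77, 56.51]), np.float64(1.43)]
541.0 (266.2037048339844, 206.12962341308594) 13.7 [599.3  99.3 110. ] [array([598.92,  62.77]), array([45.75, 43.29]), np.float64(1.43)]
```

View pics/wbc.png

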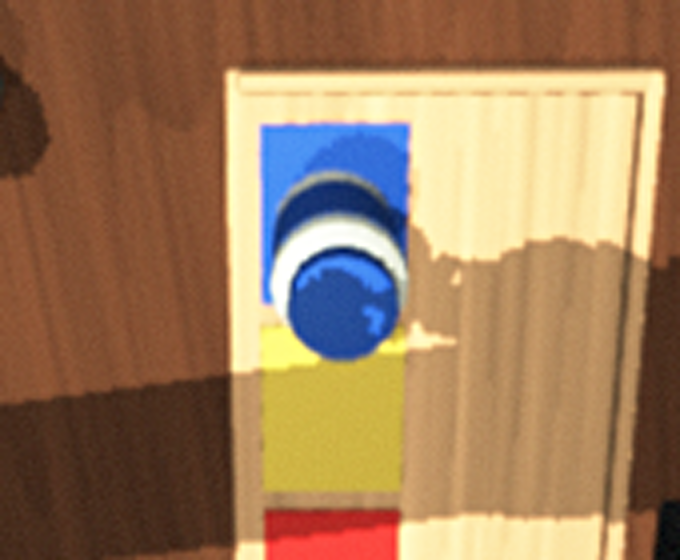

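The blue bottle stands on the blue pad, cap at crop (343,303), about 1.5 mm from the pad centre. Now yellow, then red.

Run:
```python
from act import *
RA=-0.1413
pick([412.5,-328.4],MA+np.pi/2,48); place([588.9,15.1],RA,54.5)
pick([578.2,-321.4],MA+np.pi/2,48); place([576.8,-70.0],RA,54.5)
p=[585,70,330]; env.movep(p,gq(RA,p)); env.wait(0.4); im,i=snap("wrist","we"); print(env.current_time_s())
COL["red"]=[((0,170,30),(8,255,255)),((172,170,30),(180,255,255))];COL["blue"]=[((106,130,30),(128,255,255))];COL["yellow"]=[((23,165,50),(34,255,255))]
for c in COL:
  for a,k in comps(im,c,i,60,(500,700,-160,200))[:3]:
    (u,v),r=cv2.minEnclosingCircle(k); print(c,a,(u,v),round(r,1),toworld((u,v),i,110)[0].round(1))
p=[450,400,330]; env.movep(p,gq(RA,p)); env.wait(.3)
s,_=snap("side","se"); cv2.imwrite("pics/fin.png",np.hstack([im[60:340,130:400],s[60:340,120:500]])[:,:,::-1])
```

```text
pick w 45.0 44.9 grip 41.2 t 72.1583
place hit True t 77.525
pick w 45.1 45.2 grip 41.2 t 82.4083
place hit True t 87.3333
88.4917
red 615.5 (259.0, 226.5) 25.1 [581.  -23.6 110. ]
red 540.5 (259.17327880859375, 257.37127685546875) 14.0 [574.9 -69.9 110. ]
blue 645.0 (260.69403076171875, 134.8880615234375) 15.0 [599.7  97.1 110. ]
blue 613.0 (259.0, 112.28845977783203) 22.6 [601.2 123.9 110. ]
blue 26.0 (243.5, 144.5) 5.1 [577.   88.4 110. ]
yellow 211.5 (261.5, 207.0) 10.9 [588.1   3.7 110. ]
yellow 150.0 (260.1875, 182.0) 16.3 [591.   37.8 110. ]
```

View pics/fin.png

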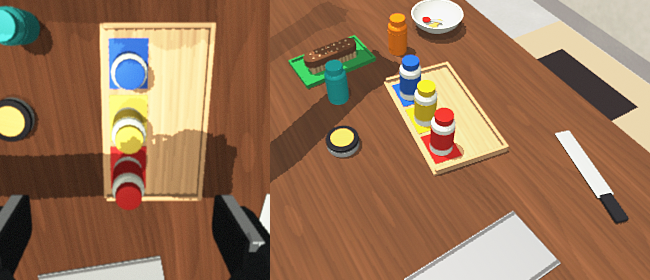

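All three bottles stand upright on the pads of their own colour: blue (128,70), yellow (129,138) and red (128,193) in the left frame. The side view shows the brush in the tray at (331,55) and the tin unmoved at (342,140). I hand in.

```bash
python3 -c "
from cell import env
print(env.finish_job(),env.current_time_s())"
```

```text
the job is handed in; nothing more can be done
the job is handed in; nothing more can be done
```

The job is handed in after about 89 s of the 138 s allowed: the brush lies lengthwise, bristles down, in the middle of the tray, each bottle is back upright on the pad of its own colour (within about 2 mm of centre where measured, yellow by eye), and the tin was left alone.

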